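# Pack the last two cut wedges head to tail

## Task

Fill the wooden tray with the four wedges: two already lie in it head to tail, so put the other two in beside them, alternately thick end and thin end, blue faces up, all four flat down on the tray's floor, and leave them there. The wedge that stands on end must first be laid down without letting it topple. Leave the tape measure, sanding block and glue bottle where they are.

Things in the scene. Friction and masses are not known exactly. Their poses are not given: they have to be found in the camera images.
- tray: Open wooden tray, screwed down, z up, origin under its centre on the table. Outside 144 (x) x 154 (y) mm, inside 128 x 138; floor 8 thick, wall tops 34 above the table. Four wedges in a row along y, lengths along x, just fill it (130 of 138). Packed, their tops are 14 above the walls with no finger room between: hold a wedge by its top 10-15 mm, let it in, release, press down.
- wedge_1: Pale wood wedge, 120 long, 40 high, 45 wide at the thick, 20 at the thin end, 2 mm bevels, 0.1 kg; upper face blue, lower bare. Origin: mid-length, mid-width (32.5 wide there), on the bare face; z to the blue face. Thick end x -60, thin x +60; straight side y -16.25, sloping side y +28.75 (thick) to +3.75 (thin). Starts in the tray by its +y wall, thick end to tray +x.
- wedge_2: Wedge just like wedge_1 (same size and axes), in the tray beside it, turned half round: thin end to tray +x, straight side to the free half. Next to it belongs a wedge straight side to straight side with thick end to tray +x; then, along the -y wall, one with thin end to +x, sloping side to sloping side. The other two wedges may take these places either way round.
- wedge_3: Wedge just like wedge_1 (same size and axes). Starts lying on the table to the right of the tray, blue face up; 0.08 to 0.13 kg.
- wedge_4: Wedge just like wedge_1 (same size and axes). Starts standing on its thick end on the table to the right of the tray: thin end up (its x points up, origin 60 mm above the table), blue face upright, facing towards the robot and somewhat to its right; 0.08 to 0.13 kg.
- tape_measure: Yellow and black tape measure, 40 x 92 x 76 mm, standing on the table behind the tray; leave alone. Origin: centre of its underside.
- sanding_block: Cork sanding block, 65 x 113 x 33 mm, on the table at the right behind the wedges; leave alone. Origin: centre of its underside.
- glue_bottle: White glue bottle with red cap, 45 x 62 x 200 mm, standing far behind the tray; leave alone. Origin: centre of its underside.

How it is judged:
At the end, for the whole second after the job is handed in: All four wedges lie in the tray, each flat (blue face up within about 4 degrees) on the tray's floor (underside within 4 mm of it), at rest and released. The tray is only just big enough, so this means packed alternately head to tail (z of wedge_1 in the frame of tray between 0.004 and 0.012 m and x of wedge_1 in the frame of tray between -0.012 and 0.012 m and y of wedge_1 in the frame of tray between -0.062 and 0.062 m and angle between each of wedge_1, wedge_2, wedge_3, wedge_4's own z axis and vertical below 0.07 rad and linear speed of each of wedge_1, wedge_2, wedge_3, wedge_4 below 0.02 m/s and contact force between each of wedge_1, wedge_2, wedge_3, wedge_4 and the fingers below 0.05 N and z of wedge_2 in the frame of tray between 0.004 and 0.012 m and x of wedge_2 in the frame of tray between -0.012 and 0.012 m and y of wedge_2 in the frame of tray between -0.062 and 0.062 m and z of wedge_3 in the frame of tray between 0.004 and 0.012 m and x of wedge_3 in the frame of tray between -0.012 and 0.012 m and y of wedge_3 in the frame of tray between -0.062 and 0.062 m and z of wedge_4 in the frame of tray between 0.004 and 0.012 m and x of wedge_4 in the frame of tray between -0.012 and 0.012 m and y of wedge_4 in the frame of tray between -0.062 and 0.062 m); the robot touches nothing.
It fails at once if the tape measure is moved by more than 30 mm (distance of tape_measure from where it was at the start of the episode above 0.03 m).
It fails at once if the sanding block is moved by more than 30 mm (distance of sanding_block from where it was at the start of the episode above 0.03 m).
It fails at once if the glue bottle is moved by more than 30 mm (distance of glue_bottle from where it was at the start of the episode above 0.03 m).
It fails at once if the standing wedge topples over freely instead of being laid down in the grip (angle between wedge_4's own x axis and vertical between 0.5 and 1.2 rad and contact force between wedge_4 and the fingers below 0.02 N).
It also fails if it takes over 72 s, if anything falls off the work surface, if the arm or the gripper's body presses on something with over 40 N, if the wrist force passes 120 N, or if a joint passes its speed limit or range.

## Robot

A 6-joint arm with a two-finger parallel gripper is mounted at the origin on a cart in front of the work surface, level with it; the furniture and walls round the work are solid. World frame = base frame: x ahead of the robot, y to its left, z up, the work surface at z = 0. Lengths are in m, angles in rad, forces in N, time in s.
With the tool pointing down it reaches from about 0.425 to 0.95 m from the base axis. Payload 3.5 kg.
Tool frame: the origin (TCP) lies midway between the tips of the shut fingers; the grasp point (between the pads) lies 19 mm behind it (ctrl.hold_point_z is the distance from the TCP to the grasp point, in m); z points along the fingers, y is the line along which they close (so a half turn about z gives the same grasp; the last joint's range is limited). The gripper opens to 85 mm and grips with 20 to 120 N. Pads are 22 mm wide; open, the fingers measure 114 mm over their backs; the gripper's body (76 mm by 85 mm) begins 54 mm behind the grasp point. The pads swing forward as they close: fully open they stand 13 mm farther back than shut.
Start: joints at [-1.317, 0.286, 1.577, -0, 1.279, -0.15], TCP at [0.265, -0.621, 0.231] pointing down, gripper open.
Joint ranges: [-2.77, 2.77], [-0.9, 2.22], [0.21, 2.48], [-1.53, 4.67], [0.24, 2.81], [-2.84, 2.84]. Speed limits (rad/s): [2.79, 2.79, 3.14, 3.14, 3.14, 3.14].

## Interface

Orientations are given as a unit quaternion [x, y, z, w].
In Python, from plant import readout, cams, sign_off, ctrl gives the robot as it stands. The module is installed in compiled form; this text tells all that it offers.
- The arm moves only by the tool step_arm, never from a script. Its argument "increments" is a list of rows, each a list of 2 entries, a list of its own where there are three numbers: the shift along the world's x, y, z in mm, then the turn, a rotation vector about the world's x, y, z in rad. In form: [[[x, y, z], [rx, ry, rz]], ...]. A call has 1 to 8 rows; each row shifts and turns the commanded pose from where the row before left it; what a row does not reach is not made up. A row lasts 1/12 s, in which the tool goes at most 41.7 mm and 7.16 degrees, less where a joint would pass 70% of its speed; a pose out of reach is approached as far as the arm can. A call is refused whole if a number of a shift passes 41.7 or a number of a turn 0.125, either way. A call with a gripper value outside its range is refused whole. "fingers" is the opening, from -1 (shut) to 1 (fully open), set as the call begins (left out, the last holds). The fingers move at their own pace and stop on an object; "grip_force" is the grip in N (left out, the last holds). Time passes only in rows, so rows that do not move let the fingers close. It gives the time, the measured TCP pose, the force, the opening and the grip force at its end, in the units of the state.
- readout.get_state(): the state, without advancing time (a new reading comes with each control period).
- cams.read_camera(name): name is "side" or "top" or "wrist"; returns the picture (420x560x3 uint8, red, green, blue); there is no depth.
- cams.get_calibration(name): a dict with "fx", "fy", "cx", "cy" (pixels), "eye" and "rotation" of the camera in the world; the wrist camera has in their place "T_tool_cam" (4x4, takes a point from camera to tool coordinates, whose origin is the TCP and whose axes are the flange's). Camera axes: x right, y up, looking along -z (the intrinsics and any distortion apply to the point x, -y, -z); pixel columns grow to the right and rows downward; lengths in m; the calibration is good to about 2 mm. A picture is of the moment at which its call begins: read the wrist's pose just before it. get_calibration takes no time and is no camera call.
- sign_off(): hands the job in; it is judged then, once.
The state is a dict: "time": time; "qpos": joint angles; "dq": joint speeds; "joint_efforts": joint torques, N m; "eef_pos": TCP position; "tcp_rot": TCP orientation; "contact_force": force on the tool from outside, world axes, zero at the start; "wrist_torque": the same for the moment, N m; "opening": opening from 0.0 (shut) to 1.0 (fully open); "finger_force": force on a finger pad.
Only numpy, scipy, OpenCV 4.12 (cv2) and the standard library are available. Lean on these libraries where they do the work, as an engineer would, in place of code of your own. Each camera call takes 0.05 s, during which the arm holds its last target. There are 200 camera calls.

## Working session

There is one attempt and no reset: what is moved stays moved. The work goes in short steps, Python scripts to look and compute and a tool call to move; the robot and the scene stay as the last step left them, time stands still between calls to the robot, and variables do not carry over. Pictures are saved under pics/ and viewed, at most 10 in all, crops included, and the job is handed in when it is done.

Besides the shell and the picture viewer there is one more tool, called after "Call:" in YAML: its name, and indented under it one key for each argument. step_arm: Moves the arm, as the interface text tells. Its arguments: {"type":"object","properties":{"increments":{"type":"array","items":{"type":"array"}},"fingers":{"type":"number"},"grip_force":{"type":"number"}},"required":["increments"]}

```bash
mkdir -p pics; cat > h.py <<'E'
import numpy as np, cv2
from plant import readout, cams, ctrl
def ray(name,u,v,T=None):
    c=cams.get_calibration(name)
    d=np.array([(u-c['cx'])/c['fx'],-(v-c['cy'])/c['fy'],-1.])
    R=np.array(c['rotation']); R=R.reshape(3,3)
    return np.array(c['eye']),R@d
def onz(name,u,v,z):
    e,d=ray(name,u,v); return e+d*(z-e[2])/d[2]
def proj(name,p):
    c=cams.get_calibration(name); R=np.array(c['rotation']).reshape(3,3)
    q=R.T@(np.array(p)-c['eye']); return np.array([c['cx']+c['fx']*q[0]/-q[2],c['cy']-c['fy']*q[1]/-q[2]])
E
python3 - <<'E'
from h import *
for n in ['top','side']:
    im=cams.read_camera(n); np.save(f'pics/{n}.npy',im); cv2.imwrite(f'pics/{n}.png',im[...,::-1]); c=cams.get_calibration(n);print(n,c)
print(cams.get_calibration('wrist')); print(readout.get_state(), ctrl.hold_point_z)
a=np.load('pics/top.npy');b=np.load('pics/side.npy')
cv2.imwrite('pics/both.png',cv2.resize(np.hstack([a,b])[...,::-1],(800,300)))
E
```

```text
top {'fx': 382.90733687506133, 'fy': 382.90733687506133, 'cx': 283.60597478852515, 'cy': 213.19251535476363, 'eye': array([ 0.52865263, -0.11758909,  0.92142649]), 'rotation': array([ 0.04930915, -0.02485488, -0.70427367,  0.70777782])}
side {'fx': 412.4922319297134, 'fy': 412.4922319297134, 'cx': 282.80693682898044, 'cy': 210.4250332019554, 'eye': array([0.52928999, 0.59445563, 0.68721671]), 'rotation': array([-0.02020471,  0.40099047,  0.91401775, -0.05805133])}
{'fx': 336.5121322998831, 'fy': 336.5121322998831, 'cx': 280.92680628874547, 'cy': 211.51879809134104, 'T_tool_cam': array([[ 6.18974107e-04,  9.44861798e-01,  3.27468777e-01,
         8.50857301e-02],
       [ 9.99999323e-01, -2.62321600e-04, -1.13328676e-03,
        -2.54150537e-04],
       [-9.84897234e-04,  3.27469257e-01, -9.44861321e-01,
        -1.42645369e-01],
       [ 0.00000000e+00,  0.00000000e+00,  0.00000000e+00,
         1.00000000e+00]])}
{'time': 0.1, 'qpos': array([-1.31700799e+00,  2.87102764e-01,  1.57804209e+00,  2.18227558e-05,
        1.27858210e+00, -1.49966658e-01]), 'dq': array([-1.01777570e-03, -2.41417904e-03, -4.36480136e-03, -1.05009864e-03,
       -3.84119264e-04, -7.91115470e-05]), 'joint_efforts': array([ 1.27496223e-03, -4.07294226e+01, -2.93697685e+01, -7.72364751e-05,
        3.39983788e-03,  8.87222882e-07]), 'eef_pos': array([ 0.26509223, -0.62012166,  0.23006214]), 'tcp_rot': array([ 9.79691924e-01,  2.00505849e-01, -4.49403395e-05, -1.06625365e-03]), 'contact_force': array([0.35148642, 0.02706675, 0.55574259]), 'wrist_torque': array([-0.01460984, -0.01785445,  0.00140728]), 'finger_force': 0.0, 'opening': 0.9990077391707339} 0.0187
```

View pics/top.png

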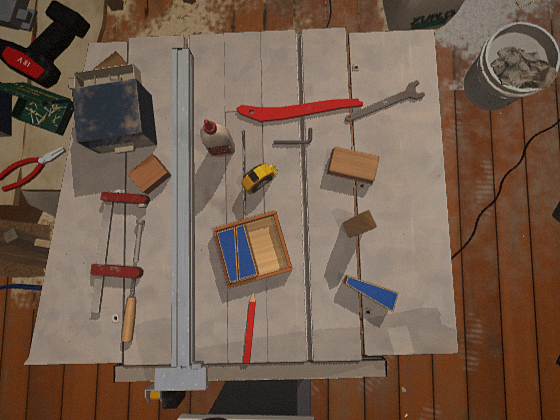

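View pics/side.png

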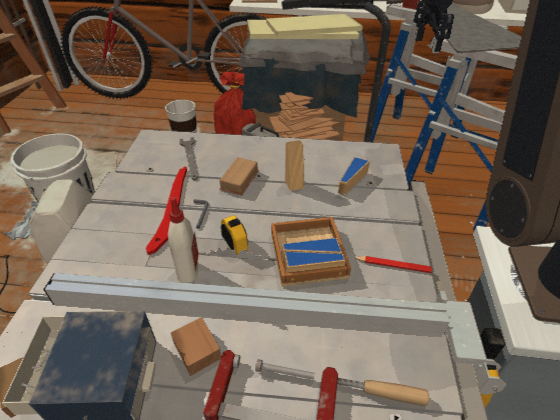

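Top view: tray about (215–290, 212–285) with two blue wedges on its left, wedge_3 blue at (346,277)–(397,310), wedge_4's top at (358,222), and the sanding block at (353,163). The side view shows wedge_4 upright at (294,165). Next I'll measure them.

```bash
sed -i 's/R=np.array(c\[.rotation.\]); R=R.reshape(3,3)/R=Rm(c)/; s/R=np.array(c\[.rotation.\]).reshape(3,3)/R=Rm(c)/' h.py
sed -i '2a from scipy.spatial.transform import Rotation as Ro\nRm=lambda c: Ro.from_quat(c["rotation"]).as_matrix()' h.py
python3 - <<'E'
from h import *
a=np.load('pics/top.npy'); hsv=cv2.cvtColor(a,cv2.COLOR_RGB2HSV)
m=cv2.inRange(hsv,(100,110,60),(125,255,255))
n,l,s,c=cv2.connectedComponentsWithStats(m)
for i in range(1,n):
    if s[i,4]>150 and 200<c[i][0]<420:
        k,_=cv2.findContours((l==i).astype(np.uint8),0,2); z=.048 if c[i][0]<300 else .04
        r=cv2.minAreaRect(k[0]); print(s[i],c[i],r)
        ap=cv2.approxPolyDP(k[0],3,True)[:,0]
        for p in ap: print(p,onz('top',p[0]+0.,p[1]+0.,z).round(4))
        print('cent',onz('top',*c[i],z).round(4))
for n,(x0,y0,x1,y1) in dict(t=(205,200,405,320)).items():
    cv2.imwrite('pics/crop.png',cv2.resize(a[y0:y1,x0:x1,::-1],(800,480),interpolation=cv2.INTER_CUBIC))
b=np.load('pics/side.npy')
cv2.imwrite('pics/crop2.png',cv2.resize(b[130:290,260:380,::-1],None,fx=3.6,fy=3.6,interpolation=cv2.INTER_CUBIC))
E
```

```text
[237 226  19  52 563] [244.07815275 254.49023091] ((241.70590209960938, 251.3235321044922), (49.47726821899414, 15.764815330505371), 75.96376037597656)
[242 226] [0.5907 0.0083 0.048 ]
[237 227] [0.5884 0.0198 0.048 ]
[240 277] [0.475  0.0108 0.048 ]
[255 273] [ 0.4843 -0.0231  0.048 ]
cent [0.5258 0.0024 0.048 ]
[218 229  19  52 567] [228.65255732 251.71252205] ((227.4069061279297, 254.88278198242188), (50.82383728027344, 15.446460723876953), 85.2363510131836)
[233 229] [0.5838 0.029  0.048 ]
[218 233] [0.5744 0.0634 0.048 ]
[230 280] [0.4681 0.0334 0.048 ]
[236 279] [0.4705 0.0198 0.048 ]
cent [0.5318 0.0379 0.048 ]
[347 278  50  31 577] [374.74350087 292.20797227] ((372.665771484375, 288.9300231933594), (52.61852264404297, 15.47603702545166), 30.256441116333008)
[348 279] [ 0.4722 -0.2335  0.04  ]
[351 285] [ 0.4589 -0.2401  0.04  ]
[392 308] [ 0.4091 -0.3307  0.04  ]
[395 293] [ 0.4421 -0.3381  0.04  ]
cent [ 0.4434 -0.293   0.04  ]
```

View pics/crop.png

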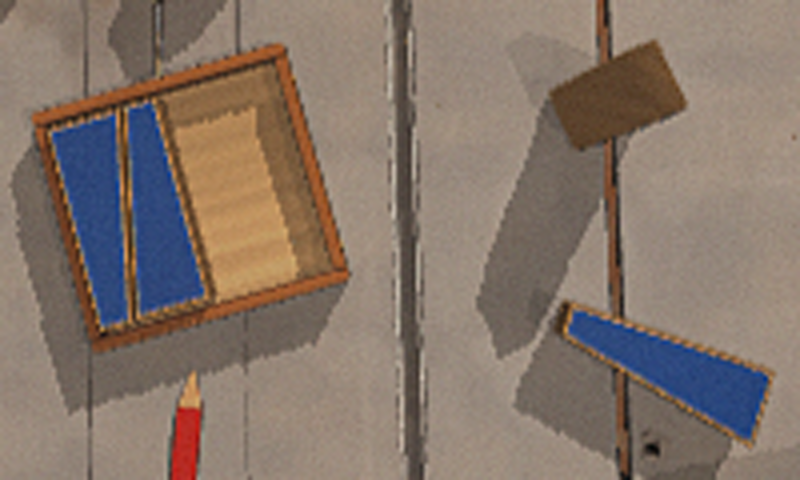

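The crop shows the tray rim corners at (35,115), (282,45), (347,275) and (98,350). Wedge_4's top corners are at (552,95), (655,40), (687,103) and (583,150). The crop is enlarged 4x from an offset of (205,200).

```bash
cat >> h.py <<'E'
def fit2(model,pts):
    "rigid fit (yaw,x,y,rms) of model 2d pts to measured"
    M=np.array(model,float);P=np.array(pts)[:,:2];m=M.mean(0);p=P.mean(0)
    H=(M-m).T@(P-p);th=np.arctan2(H[0,1]-H[1,0],H[0,0]+H[1,1]);c,s=np.cos(th),np.sin(th);R=np.array([[c,-s],[s,c]])
    t=p-R@m;return th,t,np.sqrt(((M@R.T+t-P)**2).sum(1).mean())
E
python3 - <<'E'
from h import *
f=lambda X,Y,z:onz('top',205+X/4-.4,200+Y/4-.4,z)
T=[f(*q,.034) for q in [(35,115),(282,45),(347,275),(98,350)]]
th,t,r=fit2([(.072,.077),(.072,-.077),(-.072,-.077),(-.072,.077)],T);print('tray',th,t,r)
for q,yw in (([(552,95),(655,40),(687,103),(583,150)],0),):
    P=np.array([f(*x,.12) for x in q]);print(P.round(4),np.linalg.norm(np.diff(P,axis=0),axis=1))
    # wedge4: z toward robot(-x) & right(-y): x up. top face y -16.25..3.75, z 0..40
    # world horizontal: z dir=a, y = z cross x
    for i in range(4): pass
    c=P.mean(0);e=P[3]-P[0]+P[2]-P[1]; print('c',c,'short dir(deg)',np.degrees(np.arctan2(e[1],e[0])), 'long', np.degrees(np.arctan2(*(P[1]-P[0]+P[2]-P[3])[[1,0]])))
# wedge3, blue face 2mm bevel inset; thin end first; corners
Q=[onz('top',u,v,.04) for u,v in [(347.,276.5),(346,282),(392.5,309.5),(397,293)]]
th,t,r=fit2([(.06,.00375),(.06,-.01625),(-.06,-.01625),(-.06,.02875)],Q);print('w3 A',th,t,r)
th,t,r=fit2([(.06,-.01625),(.06,.00375),(-.06,.02875),(-.06,-.01625)],Q);print('w3 B',th,t,r)
E
python3 - <<'E'
from h import *
a=cams.read_camera('wrist');s=readout.get_state();cv2.imwrite('pics/w0.png',a[...,::-1])
E
```

```text
tray 0.28745258690858067 [ 0.53983194 -0.01418011] 0.003227065749789902
[[ 0.5921 -0.213   0.12  ]
 [ 0.6211 -0.2669  0.12  ]
 [ 0.5882 -0.2829  0.12  ]
 [ 0.5635 -0.2288  0.12  ]] [0.06122169 0.03663081 0.05948667]
c [ 0.59122078 -0.24787095  0.12      ] short dir(deg) -152.70129016915848 long -63.525723692882984
w3 A 1.2527575941777205 [ 0.44781994 -0.28361624] 0.03154843775254201
w3 B 1.2581091060424554 [ 0.44781994 -0.28361624] 0.0040994244881021645
```

View pics/crop2.png

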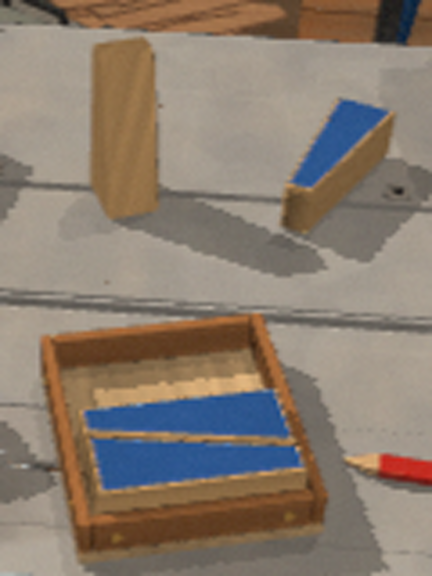

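Side crop: wedge_4 stands at (95–157, 40–218) and shows one plain 40-wide side towards the camera. In the top view its top and one side merge, so I need a contrast-stretched composite together with the wrist view.

```bash
python3 - <<'E'
from h import *
a=np.load('pics/top.npy');b=np.load('pics/side.npy');w=cv2.imread('pics/w0.png')[...,::-1]
def st(im,lo,hi): return np.clip((im.astype(float)-lo)*255/(hi-lo),0,255).astype(np.uint8)
A=cv2.resize(st(a[200:250,335:385],30,140),(400,400),interpolation=cv2.INTER_CUBIC)
B=cv2.resize(st(b[135:195,275:315],40,220),(400,600),interpolation=cv2.INTER_CUBIC)
W=cv2.resize(w,(400,300))[50:250]
cv2.imwrite('pics/comp.png',np.hstack([np.vstack([A,W]),B])[...,::-1])
E
```

```text
(no output)
```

View pics/comp.png

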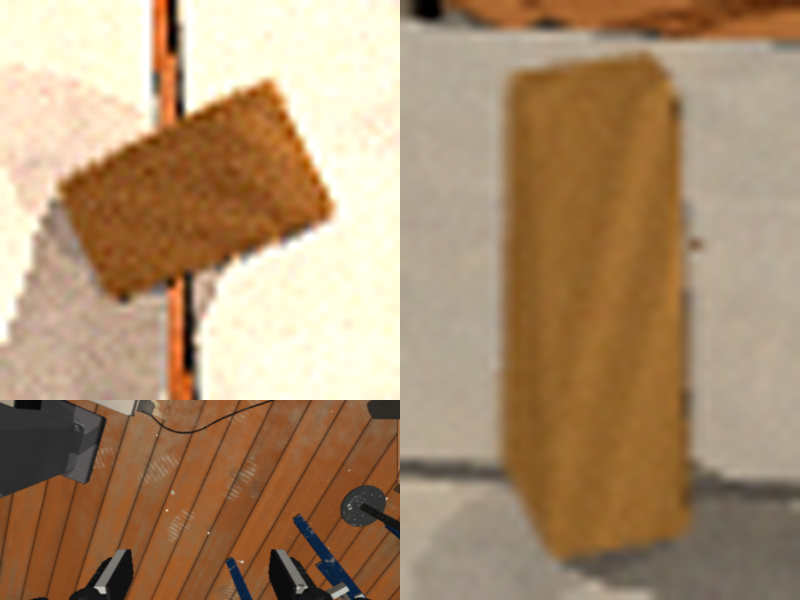

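```bash
python3 - <<'E'
from h import *
g=lambda X,Y,z:onz('top',335+X/8-.4,200+Y/8-.4,z)
h=lambda X,Y,z:onz('side',275+(X-400)/10-.4,135+Y/10-.4,z)
b1,b2,t1,t2=g(62,185,0),g(120,298,0),g(270,80,.12),g(332,210,.12)
print(b1,b2,t1,t2)
# model 2d (wedge z, wedge y) with frame: dir z = e, y = e rotated -90 => use model (y, -z): y dir=angle, -z dir = y rot +90? 
# y=(-s,c), z=(-c,-s) ; y rot+90 = (-c,-s)=z. so model (y,z) with right-handed fit
th,t,r=fit2([(.02875,0),(.02875,.04),(-.01625,0),(-.01625,.04)],[b1,b2,t1,t2]);print('top fit y-dir deg',np.degrees(th),t,r)
# side view: base corners (bottom) at z=0, near: (557,558),(688,528) ; top (510,75),(648,55)
for q,z in (((557,558),0),((688,528),0),((512,75),.12),((650,55),.12),((672,85),.12)):print(q,h(*q,z).round(4))
th,t,r=fit2([(.02875,0),(.02875,.04),(-.01625,0),(-.01625,.04)],[b1,b2,t1,t2])
Y=np.array([np.cos(th),np.sin(th)]);Z=np.array([-np.sin(th),np.cos(th)])
for y,z,x in((.02875,0,0),(.02875,.04,0),(.00375,0,.12),(-.01625,0,.12),(-.01625,.04,.12),(.00375,.04,.12)):
    p=[*(t+Y*y+Z*z),x];print((y,z,x),np.round(p,3),'top',(proj('top',p)-[335-.4,200-.4])*8,'side',(proj('side',p)-[275-.4,135-.4])*10+[400,0])
E
```

```text
[ 0.60308034 -0.22668618  0.        ] [ 0.56927173 -0.24362938  0.        ] [ 0.62114256 -0.26686966  0.12      ] [ 0.58714478 -0.28233232  0.12      ]
top fit y-dir deg 114.94914554922666 [ 0.61592984 -0.25210988] 0.0015382865155607105
(557, 558) [ 0.6041 -0.2253  0.    ]
(688, 528) [ 0.5714 -0.2421  0.    ]
(512, 75) [ 0.6224 -0.2658  0.12  ]
(650, 55) [ 0.5893 -0.2794  0.12  ]
(672, 85) [ 0.5827 -0.2668  0.12  ]
(0.02875, 0, 0) [ 0.604 -0.226  0.   ] top [ 59.8249194  182.59296579] side [558.31907286 556.32430357]
(0.02875, 0.04, 0) [ 0.568 -0.243  0.   ] top [117.66336349 303.80258667] side [702.92343003 527.25267608]
(0.00375, 0, 0.12) [ 0.614 -0.249  0.12 ] top [200.48031693 105.62226833] side [536.38379803 116.0283349 ]
(-0.01625, 0, 0.12) [ 0.623 -0.267  0.12 ] top [269.79623755  73.7634883 ] side [510.78951261  72.55393511]
(-0.01625, 0.04, 0.12) [ 0.587 -0.284  0.12 ] top [337.40557802 212.43122866] side [662.8250245   46.43944621]
(0.00375, 0.04, 0.12) [ 0.578 -0.266  0.12 ] top [267.72972473 244.50911222] side [690.27163703  89.15783146]
```

Call:
step_arm:
  increments:
    - [[15, 28, -2], [0, 0, 0.071]]
    - [[15, 28, -2], [0, 0, 0.071]]
    - [[15, 28, -2], [0, 0, 0.071]]
    - [[15, 28, -2], [0, 0, 0.071]]
    - [[15, 28, -2], [0, 0, 0.071]]
    - [[15, 28, -2], [0, 0, 0.071]]
    - [[15, 28, -2], [0, 0, 0.071]]
    - [[15, 28, -2], [0, 0, 0.071]]
  fingers: 1
  grip_force: 60

```text
time: 0.82
eef_pos: [0.3856, -0.395, 0.2149]
tcp_rot: [0.883, 0.468, 0.0, -0.0]
contact_force: [0.2, -0.0, 0.2]
opening: 0.997
finger_force: 0.0
```

Call:
step_arm:
  increments:
    - [[15, 28, -2], [0, 0, 0.071]]
    - [[15, 28, -2], [0, 0, 0.071]]
    - [[15, 28, -2], [0, 0, 0.071]]
    - [[15, 28, -2], [0, 0, 0.071]]
    - [[0, 0, 0], [0, 0, 0]]
    - [[0, 0, 0], [0, 0, 0]]

```text
time: 1.32
eef_pos: [0.4456, -0.2832, 0.2069]
tcp_rot: [0.808, 0.589, -0.0, -0.0]
contact_force: [-0.7, -0.1, -1.0]
opening: 0.999
finger_force: 0.0
```

```bash
cat >> h.py <<'E'
def wonz(s,uv,z):
    c=cams.get_calibration('wrist');R=Ro.from_quat(s['tcp_rot']).as_matrix();T=c['T_tool_cam']
    uv=np.atleast_2d(np.array(uv,float));d=np.c_[(uv[:,0]-c['cx'])/c['fx'],-(uv[:,1]-c['cy'])/c['fy'],-np.ones(len(uv))]
    e=s['eef_pos']+R@T[:3,3];d=d@(R@T[:3,:3]).T
    return e+d*((z-e[2])/d[:,2])[:,None]
def blue(a):
    h=cv2.cvtColor(a,cv2.COLOR_RGB2HSV);m=cv2.inRange(h,(100,110,60),(125,255,255));n,l,s,c=cv2.connectedComponentsWithStats(m)
    return [((l==i).astype(np.uint8),c[i],s[i,4]) for i in range(1,n) if s[i,4]>400]
def edgefit(mask,s,z):
    "blue region -> 3D convex quad by approxPolyDP"
    k=max(cv2.findContours(mask,0,cv2.CHAIN_APPROX_NONE)[0],key=len);W=wonz(s,k[:,0],z)[:,:2]
    q=cv2.approxPolyDP(k,8,True)[:,0];return W,wonz(s,q,z)[:,:2],q
def wrist(name):
    s=readout.get_state();a=cams.read_camera('wrist');cv2.imwrite(f'pics/{name}.png',a[...,::-1]);return s,a
E
python3 - <<'E'
from h import *
s,a=wrist('w1');print(s['eef_pos'],s['qpos'],s['tcp_rot'])
R=Ro.from_quat(s['tcp_rot']).as_matrix();print('head',np.degrees(np.arctan2(R[1,0],R[0,0])))
for m,c,n in blue(a):
    W,q,p=edgefit(m,s,.04);print(c,n,p.tolist(),q.round(4).tolist(), wonz(s,c,.04))
    print([round(float(np.hypot(*(q[i]-q[i-1])))*1e3,1) for i in range(len(q))])
E
```

```text
[ 0.44555994 -0.28321471  0.2069032 ] [-7.58367866e-01 -1.70273957e-02  1.95934782e+00 -3.18972387e-04
  1.20001077e+00 -4.45895829e-01] [ 8.08486738e-01  5.88514262e-01 -2.13434417e-04 -3.36000953e-04]
head 72.10329835258655
[283.17499173 194.87198148] 3023 [[298, 130], [283, 131], [259, 244], [295, 244]] [[0.4774, -0.2356], [0.4643, -0.2323], [0.4074, -0.3309], [0.4419, -0.342]] [[ 0.4462507  -0.28929043  0.04      ]]
[112.2, 13.5, 113.8, 36.3]
```

View pics/w1.png

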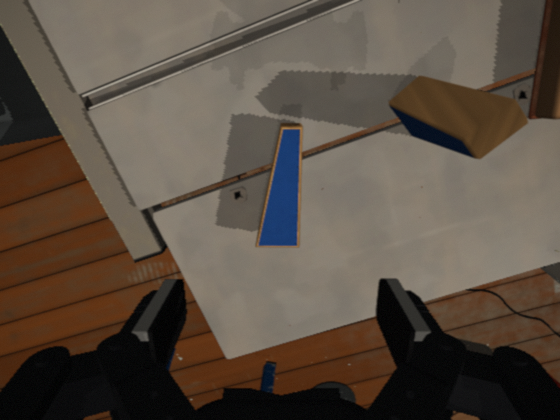

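Wrist view: wedge_3's blue face has corners at (298,130), (283,131), (259,244) and (295,244), and wedge_4 stands at (460,115). The measured width and taper match the given sizes. Next I'll grip wedge_3.

Call:
step_arm:
  increments:
    - [[2, -2, -36], [0, 0, -0.009]]
    - [[0, 0, -40], [0, 0, 0]]
    - [[0, 0, -40], [0, 0, 0]]
    - [[0, 0, -40], [0, 0, 0]]
    - [[0, 0, -28], [0, 0, 0]]
    - [[0, 0, 0], [0, 0, 0]]

```text
time: 1.87
eef_pos: [0.4424, -0.2842, 0.0166]
tcp_rot: [0.813, 0.583, -0.001, -0.007]
contact_force: [-0.8, -0.2, 0.1]
opening: 1.002
finger_force: 0.0
```

Call:
step_arm:
  increments:
    - [[0, 0, 0], [0, 0, 0]]
    - [[0, 0, 0], [0, 0, 0]]
    - [[0, 0, 0], [0, 0, 0]]
    - [[0, 0, 0], [0, 0, 0]]
    - [[0, 0, 0], [0, 0, 0]]
    - [[0, 0, 0], [0, 0, 0]]
  fingers: -1
  grip_force: 60

```text
time: 2.37
eef_pos: [0.4488, -0.2884, 0.0264]
tcp_rot: [0.812, 0.584, 0.0, 0.003]
contact_force: [-1.3, -0.7, 5.2]
opening: 0.373
finger_force: 58.3
```

Call:
step_arm:
  increments:
    - [[0, 0, 4], [0, 0, 0]]
    - [[0, 0, 8], [0, 0, 0]]
    - [[0, 0, 10], [0, 0, 0]]
    - [[0, 0, 10], [0, 0, 0]]
    - [[0, 0, 0], [0, 0, 0]]

```text
time: 2.78
eef_pos: [0.4488, -0.288, 0.0584]
tcp_rot: [0.812, 0.584, 0.001, 0.003]
contact_force: [0.3, 0.4, -0.7]
opening: 0.374
finger_force: 58.9
```

```bash
python3 - <<'E'
from h import *
s,a=wrist('w2');print(s['eef_pos'],s['qpos'],s['opening'],s['finger_force'],s['contact_force'])
b=cams.read_camera('side');np.save('pics/side2.npy',b)
for m,c,n in blue(a):
    print(c,n,edgefit(m,s,s['eef_pos'][2]+.017)[1].round(4).tolist())
v=cv2.resize(b[100:300,220:420],(600,600),interpolation=cv2.INTER_CUBIC); cv2.imwrite('pics/v2.png',np.hstack([v,cv2.resize(a,(200,150)).repeat(1,0) if 0 else v[:,:1]])[...,::-1])
E
```

```text
[ 0.44875907 -0.28798183  0.05842344] [-7.60933430e-01  1.88428777e-01  2.04340455e+00  4.55073248e-05
  9.04386131e-01 -4.37082133e-01] 0.3741454361792601 58.91774078132585 [ 0.2506579   0.3542794  -0.71959133]
[282.63600526 289.315761  ] 12937 [[0.4787, -0.2339], [0.4653, -0.2302], [0.4139, -0.3278], [0.4482, -0.3395]]
```

View pics/w2.png

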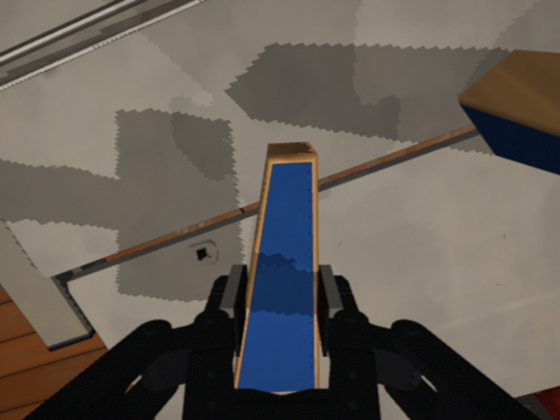

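Wedge_3 is gripped straight: blue spans (245–318, 160–388) between the pads. Now I'll swing it to above the tray.

Call:
step_arm:
  increments:
    - [[0, 0, 30], [0, 0, 0]]
    - [[0, 0, 30], [0, 0, 0.06]]
    - [[5, 14, 0], [0, 0, 0.12]]
    - [[5, 14, 0], [0, 0, 0.12]]
    - [[5, 14, 0], [0, 0, 0.12]]
    - [[5, 14, 0], [0, 0, 0.12]]
    - [[5, 14, 0], [0, 0, 0.12]]
    - [[5, 14, 0], [0, 0, 0.12]]

```text
time: 3.55
eef_pos: [0.4769, -0.2017, 0.1146]
tcp_rot: [0.527, 0.85, 0.0, -0.001]
contact_force: [1.3, -0.7, -1.3]
opening: 0.377
finger_force: 59.3
```

Call:
step_arm:
  increments:
    - [[5, 14, 0], [0, 0, 0.12]]
    - [[5, 14, 0], [0, 0, 0.12]]
    - [[5, 14, 0], [0, 0, 0.12]]
    - [[5, 14, 0], [0, 0, 0.12]]
    - [[5, 15, 0], [0, 0, 0.12]]
    - [[5, 15, 0], [0, 0, 0.12]]
    - [[5, 15, 0], [0, 0, 0.12]]
    - [[6, 15, 0], [0, 0, 0.12]]

```text
time: 4.22
eef_pos: [0.5177, -0.0857, 0.1145]
tcp_rot: [0.074, 0.997, 0.0, -0.001]
contact_force: [-0.2, -0.0, -1.2]
opening: 0.374
finger_force: 59.3
```

Call:
step_arm:
  increments:
    - [[6, 15, 0], [0, 0, 0.12]]
    - [[6, 15, 0], [0, 0, 0.12]]
    - [[6, 15, 0], [0, 0, 0.12]]
    - [[6, 15, 0], [0, 0, 0.08]]
    - [[0, 0, 0], [0, 0, 0]]
    - [[0, 0, 0], [0, 0, 0]]

```text
time: 4.72
eef_pos: [0.5418, -0.0262, 0.1146]
tcp_rot: [-0.142, 0.99, 0.0, -0.001]
contact_force: [-0.1, 0.4, -0.9]
opening: 0.375
finger_force: 59.2
```

```bash
python3 - <<'E'
from h import *
s,a=wrist('w3');print(s['eef_pos'],s['qpos'],s['opening'],s['finger_force'])
R=Ro.from_quat(s['tcp_rot']).as_matrix();print('head',np.degrees(np.arctan2(R[1,0],R[0,0])))
for m,c,n in blue(a):
    for z in (s['eef_pos'][2]+.0136,.048): print(c,n,edgefit(m,s,z)[2].tolist(),edgefit(m,s,z)[1].round(4).tolist())
E
```

```text
[ 0.54182377 -0.02615935  0.11461871] [-2.35163628e-01  1.25507874e-01  1.99339685e+00 -4.37945705e-04
  1.02409008e+00 -2.09107229e+00] 0.37518568175170974 59.23953003832139
head -163.65119155865125
[377.10557133 230.42885025] 5636 [[405, 145], [380, 154], [343, 275], [356, 303], [387, 301]] [[0.4652, 0.0007], [0.4711, -0.0071], [0.5245, -0.0029], [0.5362, 0.0075], [0.5314, 0.0204]]
[377.10557133 230.42885025] 5636 [[405, 145], [380, 154], [343, 275], [356, 303], [387, 301]] [[0.4675, 0.0319], [0.4771, 0.0192], [0.5637, 0.026], [0.5827, 0.0429], [0.5748, 0.0638]]
[336.75722401 195.35959496] 4049 [[369, 147], [313, 147], [319, 264], [332, 271]] [[0.4697, -0.0121], [0.4758, -0.0326], [0.5224, -0.0146], [0.524, -0.0081]]
[336.75722401 195.35959496] 4049 [[369, 147], [313, 147], [319, 264], [332, 271]] [[0.4749, 0.011], [0.4847, -0.0221], [0.5603, 0.0071], [0.5629, 0.0175]]
[282.66535342 289.33881808] 12945 [[310, 163], [273, 165], [238, 388], [313, 388]] [[0.4819, -0.0318], [0.4867, -0.0453], [0.5989, -0.0313], [0.5884, 0.0044]]
[282.66535342 289.33881808] 12945 [[310, 163], [273, 165], [238, 388], [313, 388]] [[0.4947, -0.0208], [0.5025, -0.0427], [0.6844, -0.02], [0.6673, 0.0378]]
```

View pics/w3.png

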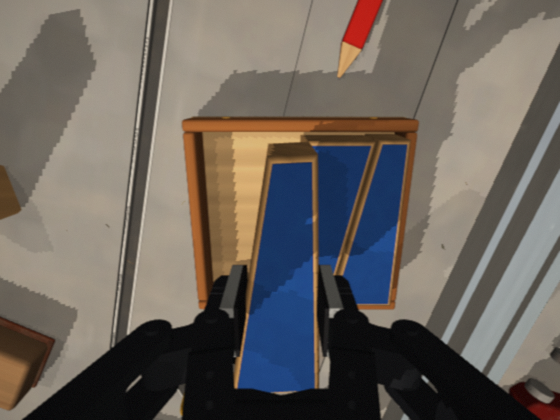

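Wrist view: the tray's near rim corners are at (183,120) and (417,121). Wedge_1's straight edge runs (405,145)–(387,301), and the held wedge is above the free half beside wedge_2. Next I'll check the tray frame against the rim.

```bash
python3 - <<'E'
from h import *
s=readout.get_state()
P=wonz(s,[(183,119),(417.5,120.5),(398,308)],.034)[:,:2]
th,t,r=fit2([(-.072,-.077),(-.072,.077)],P[:2]);print(P,np.linalg.norm(P[1]-P[0]),np.linalg.norm(P[1]-P[2]),np.degrees(th),t,r)
th,t,r=fit2([(-.072,-.077),(-.072,.077),(.072,.077)],P);print(np.degrees(th),t,r)
# wedge2/held straight edges and others in this frame
c,S=np.cos(th),np.sin(th);f=lambda p:np.array([[c,S],[-S,c]])@(np.array(p)-t)
for uv,z in (((313,147),.048),((405,145),.048),((387,301),.048),((310,163),s['eef_pos'][2]+.0136),((313,388),s['eef_pos'][2]+.0136),((273,165),s['eef_pos'][2]+.0136),((238,388),s['eef_pos'][2]+.0136)): print(uv,f(wonz(s,uv,z)[0,:2]).round(4))
print(f(s['eef_pos'][:2]))
# inner left wall top (203,130),(205,300)?
E
```

```text
[[ 0.49271602 -0.10641388]
 [ 0.45125998  0.03835525]
 [ 0.5859648   0.08148777]] 0.1505878619718118 0.14144187632239824 15.979578433933172 [ 0.54120591 -0.0142081 ] 0.0017060690140941058
16.746667922588173 [ 0.54035799 -0.01318634] 0.001821088580055285
(313, 147) [-0.0561  0.007 ]
(405, 145) [-0.0569  0.0637]
(387, 301) [0.0551 0.0633]
(310, 163) [-0.0615 -0.0015]
(313, 388) [0.0509 0.0024]
(273, 165) [-0.0609 -0.0158]
(238, 388) [ 0.0506 -0.0348]
[-0.00257397 -0.01337041]
```

Call:
step_arm:
  increments:
    - [[5, 0, 0], [0, 0, -0.035]]
    - [[0, 0, -10], [0, 0, 0]]
    - [[0, 0, -20], [0, 0, 0]]
    - [[0, 0, -16], [0, 0, 0]]
    - [[0, 0, -10], [0, 0, 0]]
    - [[0, 0, -6], [0, 0, 0]]
    - [[0, 0, 0], [0, 0, 0]]

```text
time: 5.35
eef_pos: [0.5459, -0.027, 0.0515]
tcp_rot: [-0.124, 0.992, 0.0, -0.002]
contact_force: [0.3, 0.5, -1.4]
opening: 0.38
finger_force: 59.4
```

Call:
step_arm:
  increments:
    - [[0, 0, -2], [0, 0, 0]]
    - [[0, 0, -1], [0, 0, 0]]
    - [[0, 0, 0], [0, 0, 0]]

```text
time: 5.6
eef_pos: [0.5478, -0.0268, 0.051]
tcp_rot: [-0.125, 0.992, -0.0, 0.001]
contact_force: [0.7, -0.3, -1.6]
opening: 0.373
finger_force: 59.3
```

Call:
step_arm:
  increments:
    - [[0, 0, -2], [0, 0, 0]]
    - [[0, 0, -1], [0, 0, 0]]
    - [[0, 0, 0], [0, 0, 0]]

```text
time: 5.85
eef_pos: [0.5477, -0.0268, 0.0477]
tcp_rot: [-0.125, 0.992, -0.0, 0.001]
contact_force: [1.7, -0.8, -0.0]
opening: 0.374
finger_force: 59.7
```

Call:
step_arm:
  increments:
    - [[0, 0, -1], [0, 0, 0]]
    - [[0, 0, -1], [0, 0, 0]]
    - [[0, 0, 0], [0, 0, 0]]

```text
time: 6.1
eef_pos: [0.5479, -0.027, 0.0475]
tcp_rot: [-0.125, 0.992, -0.0, -0.0]
contact_force: [-3.1, -1.4, 9.3]
opening: 0.376
finger_force: 65.2
```

Call:
step_arm:
  increments:
    - [[0, 0, 2], [0, 0, 0]]
    - [[0, 0, 0], [0, 0, 0]]
    - [[0, 0, 0], [0, 0, 0]]

```text
time: 6.35
eef_pos: [0.5476, -0.0269, 0.0476]
tcp_rot: [-0.125, 0.992, -0.0, 0.001]
contact_force: [1.1, -1.5, 0.7]
opening: 0.374
finger_force: 60.8
```

Call:
step_arm:
  increments:
    - [[0, 0, 0], [0, 0, 0]]
    - [[0, 0, 0], [0, 0, 0]]
    - [[0, 0, 0], [0, 0, 0]]
    - [[0, 0, 0], [0, 0, 0]]
  fingers: 0.2

```text
time: 6.68
eef_pos: [0.547, -0.0265, 0.047]
tcp_rot: [-0.125, 0.992, 0.0, -0.0]
contact_force: [0.1, -0.4, 0.6]
opening: 0.598
finger_force: 0.0
```

Call:
step_arm:
  increments:
    - [[0, 0, 10], [0, 0, 0]]
    - [[0, 0, 25], [0, 0, 0]]
    - [[0, 0, 38], [0, 0, 0]]
    - [[0, 0, 0], [0, 0, 0]]
    - [[0, 0, 0], [0, 0, 0]]

```text
time: 7.1
eef_pos: [0.5496, -0.0271, 0.1242]
tcp_rot: [-0.125, 0.992, -0.001, 0.003]
contact_force: [0.6, 0.8, 0.1]
opening: 0.604
finger_force: 0.0
```

```bash
python3 - <<'E'
from h import *
s,a=wrist('w4');print(s['eef_pos'],s['opening'])
P=wonz(s,[(0,0)],.034)
t=np.array([.5404,-.0135]);th=np.radians(16.6);c,S=np.cos(th),np.sin(th)
for m,ce,n in blue(a):
    W,q,p=edgefit(m,s,.048);print(n,p.tolist(),[(np.array([[c,S],[-S,c]])@(x-t)*1e3).round(1).tolist() for x in q])
v=cams.read_camera('side');b=np.hstack([cv2.resize(a,(440,330)),cv2.resize(v[205:295,262:360],(360,330),interpolation=cv2.INTER_CUBIC)])
cv2.imwrite('pics/v4.png',b[...,::-1])
E
```

```text
[ 0.5495731  -0.02712704  0.12416821] 0.6043546581447261
5503 [[405, 126], [382, 129], [346, 264], [371, 283], [391, 282]] [[-57.0, 64.9], [-55.7, 50.6], [39.5, 30.3], [56.0, 49.2], [55.7, 64.0]]
6152 [[369, 128], [310, 131], [313, 285], [331, 284]] [[-56.6, 42.3], [-56.2, 5.1], [56.2, 6.2], [55.8, 19.6]]
5640 [[297, 133], [275, 135], [253, 289], [302, 286]] [[-55.3, -3.2], [-54.6, -17.2], [58.0, -38.8], [56.7, -2.0]]
```

View pics/v4.png

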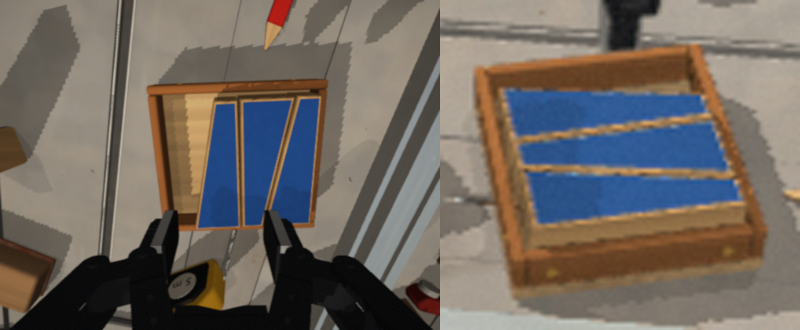

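The view shows wedge_3 flat in its slot, with about 4 mm left between it and wedge_2. I'll nudge it over with the shut fingers, turning towards wedge_4's heading on the way.

Call:
step_arm:
  increments:
    - [[2, -4, 0], [0, 0, -0.118]]
    - [[2, -4, 0], [0, 0, -0.118]]
    - [[2, -4, 0], [0, 0, -0.118]]
    - [[2, -4, 0], [0, 0, -0.118]]
    - [[2, -4, 0], [0, 0, -0.118]]
    - [[0, -4, 0], [0, 0, -0.118]]
    - [[0, -4, 0], [0, 0, -0.118]]
    - [[0, -5, 0], [0, 0, -0.118]]
  fingers: -1

```text
time: 7.87
eef_pos: [0.5559, -0.0594, 0.1182]
tcp_rot: [0.343, 0.939, -0.0, -0.002]
contact_force: [0.4, -0.1, 0.5]
opening: -0.0
finger_force: 0.0
```

Call:
step_arm:
  increments:
    - [[0, 0, 0], [0, 0, -0.118]]
    - [[0, 0, 0], [0, 0, -0.118]]
    - [[0, 0, 0], [0, 0, -0.118]]
    - [[0, 0, 0], [0, 0, -0.118]]
    - [[0, 0, 0], [0, 0, -0.118]]
    - [[0, 0, 0], [0, 0, 0]]
    - [[0, 0, 0], [0, 0, 0]]

```text
time: 8.45
eef_pos: [0.5562, -0.0594, 0.1188]
tcp_rot: [0.598, 0.802, -0.001, -0.001]
contact_force: [-0.2, -0.2, 0.3]
opening: -0.002
finger_force: 0.0
```

Call:
step_arm:
  increments:
    - [[3, 0, -20], [0, 0, 0]]
    - [[0, 0, -25], [0, 0, 0]]
    - [[0, 0, -25], [0, 0, 0]]
    - [[0, 0, -16], [0, 0, 0]]
    - [[0, 0, -10], [0, 0, 0]]
    - [[0, 0, 0], [0, 0, 0]]
    - [[0, 0, 0], [0, 0, 0]]

```text
time: 9.03
eef_pos: [0.56, -0.0596, 0.024]
tcp_rot: [0.598, 0.801, -0.0, -0.001]
contact_force: [-0.1, -0.3, 0.2]
opening: -0.005
finger_force: 0.0
```

Call:
step_arm:
  increments:
    - [[-1, 4, 0], [0, 0, 0]]
    - [[-1, 2, 0], [0, 0, 0]]
    - [[0, 1, 0], [0, 0, 0]]
    - [[0, 0, 0], [0, 0, 0]]

```text
time: 9.37
eef_pos: [0.5592, -0.0529, 0.0257]
tcp_rot: [0.598, 0.801, 0.0, 0.001]
contact_force: [0.2, -0.7, 0.6]
opening: 0.0
finger_force: 0.5
```

Call:
step_arm:
  increments:
    - [[-0.3, 1, 0], [0, 0, 0]]
    - [[-0.3, 1, 0], [0, 0, 0]]
    - [[0, 0, 0], [0, 0, 0]]

```text
time: 9.62
eef_pos: [0.5591, -0.0524, 0.0257]
tcp_rot: [0.598, 0.801, -0.0, 0.003]
contact_force: [0.3, -6.5, 1.7]
opening: 0.002
finger_force: 3.0
```

Call:
step_arm:
  increments:
    - [[-0.6, 2, 0], [0, 0, 0]]
    - [[0, 0, 0], [0, 0, 0]]
    - [[0, 0, 0], [0, 0, 0]]

```text
time: 9.87
eef_pos: [0.5584, -0.0522, 0.0257]
tcp_rot: [0.598, 0.802, -0.002, 0.003]
contact_force: [-0.6, -12.1, 1.6]
opening: 0.001
finger_force: 5.7
```

Call:
step_arm:
  increments:
    - [[-0.6, 2, 0], [0, 0, 0]]
    - [[0, 0, 0], [0, 0, 0]]
    - [[0, 0, 0], [0, 0, 0]]

```text
time: 10.12
eef_pos: [0.5582, -0.052, 0.0259]
tcp_rot: [0.598, 0.802, -0.003, 0.005]
contact_force: [-0.3, -17.6, 0.6]
opening: 0.003
finger_force: 8.6
```

```bash
python3 - <<'E'
from h import *
t=np.array([.5404,-.0135]);th=np.radians(16.6);c,S=np.cos(th),np.sin(th)
s,a=wrist('w5');print(s['eef_pos'],(np.array([[c,S],[-S,c]])@(s['eef_pos'][:2]-t)*1e3),s['contact_force'])
a=cams.read_camera('top')
for m,ce,n in blue(a):
  if ce[0]<320:
    k=max(cv2.findContours(m,0,1)[0],key=len);q=cv2.approxPolyDP(k,3,True)[:,0]
    print(n,q.tolist(),[(np.array([[c,S],[-S,c]])@(onz('top',*x,.048)[:2]-t)*1e3).round(1).tolist() for x in q])
E
```

```text
[ 0.55819746 -0.05199088  0.02587147] [  6.05931176 -41.97121191] [ -0.31911863 -17.63980734   0.6407142 ]
```

The force rises to 17 N without any motion, so wedge_3 is already hard against wedge_2 and the visible gap is only the bevels. Now I'll back off and go to wedge_4, turned to heading 25° and pitched up.

Call:
step_arm:
  increments:
    - [[2, -8, 0], [0, 0, 0]]
    - [[0, 0, 30], [0, 0, 0]]
    - [[0, 0, 40], [0, 0, 0]]
    - [[0, 0, 40], [0, 0, -0.118]]
    - [[-4, -17, 30], [0, 0, -0.118]]
    - [[-4, -18, 30], [0, 0, -0.118]]
    - [[-4, -18, 0], [0, 0, -0.118]]
    - [[-4, -20, 0], [0, 0, -0.118]]

```text
time: 10.88
eef_pos: [0.5435, -0.1281, 0.1976]
tcp_rot: [0.807, 0.59, 0.002, 0.002]
contact_force: [0.2, 0.3, 0.1]
opening: -0.001
finger_force: 0.0
```

Call:
step_arm:
  increments:
    - [[-4, -22, 0], [0, 0, -0.118]]
    - [[-6, -22, 0], [0, 0, -0.118]]
    - [[-6, -22, 0], [0, 0, -0.118]]
    - [[-6, -22, 0], [0, 0, -0.118]]
    - [[-6, -22, 0], [0, 0, -0.118]]
    - [[-6, -22, 0], [0, 0, -0.118]]
    - [[-6, -22, 0], [0, 0, -0.118]]
    - [[-4, -18, 0], [0, 0, 0]]
  fingers: 1

```text
time: 11.55
eef_pos: [0.4977, -0.3004, 0.1939]
tcp_rot: [0.976, 0.217, -0.0, -0.001]
contact_force: [0.3, -0.6, 0.3]
opening: 0.998
finger_force: 0.0
```

Call:
step_arm:
  increments:
    - [[0, 0, 0], [0.048, -0.103, 0]]
    - [[0, 0, 0], [0.048, -0.103, 0]]
    - [[0, 0, 0], [0.048, -0.103, 0]]
    - [[0, 0, 0], [0.048, -0.103, 0]]
    - [[0, 0, 0], [0.048, -0.103, 0]]
    - [[0, 0, 0], [0, 0, 0]]
    - [[0, 0, 0], [0, 0, 0]]

```text
time: 12.13
eef_pos: [0.4974, -0.2995, 0.1933]
tcp_rot: [0.937, 0.209, 0.273, -0.061]
contact_force: [1.8, -0.7, 0.4]
opening: 1.0
finger_force: 0.0
```

```bash
cat > kin.py <<'E'
from h import *
from scipy.optimize import least_squares
s=readout.get_state();R=Ro.from_quat(s['tcp_rot']).as_matrix()
print(s['eef_pos'],s['qpos'].round(3),'toolz',R[:,2].round(3),'toolx',R[:,0].round(3))
E
python3 kin.py; python3 - <<'E'
from h import *
s,a=wrist('w6')
for m,ce,n in blue(a):
    k=max(cv2.findContours(m,0,1)[0],key=len);print(n,ce,cv2.approxPolyDP(k,6,True)[:,0].tolist())
E
```

```text
[ 0.49736878 -0.29952664  0.19325627] [-0.954  0.019  2.026  0.641  1.082 -0.127] toolz [ 0.486  0.228 -0.844] toolx [0.764 0.359 0.537]
1057 [11.09082308 88.81551561] [[33, 72], [0, 68], [0, 126]]
2332 [ 22.83704974 126.71140652] [[53, 74], [40, 74], [0, 138], [0, 172], [18, 174]]
2579 [ 57.63396665 119.38348197] [[93, 79], [60, 75], [26, 175], [39, 176]]
```

Call:
step_arm:
  increments:
    - [[0, 0, -10], [0.048, -0.103, 0]]
    - [[0, 0, -10], [0.048, -0.103, 0]]
    - [[0, 0, -20], [0.048, -0.103, 0]]
    - [[0, 0, -20], [0.048, -0.103, 0]]
    - [[0, 0, -20], [0.048, -0.103, 0]]
    - [[0, 0, 0], [0, 0, 0]]
    - [[0, 0, 0], [0, 0, 0]]

```text
time: 12.77
eef_pos: [0.4983, -0.2982, 0.1119]
tcp_rot: [0.823, 0.183, 0.524, -0.118]
contact_force: [0.5, -0.5, 0.4]
opening: 1.002
finger_force: 0.0
```

```bash
python3 kin.py; python3 - <<'E'
from h import *
s,a=wrist('w7');hh=cv2.cvtColor(a,cv2.COLOR_RGB2HSV);m=cv2.inRange(hh,(98,110,15),(128,255,255))
n,l,st,c=cv2.connectedComponentsWithStats(m)
cal=cams.get_calibration('wrist');T=cal['T_tool_cam'];R=Ro.from_quat(s['tcp_rot']).as_matrix()
N=np.array([-.906,-.423,0]);Y=np.array([-.4226,.906,0]);o=np.array([.616,-.252,0]);P0=o-0+N*.04
e=s['eef_pos']+R@T[:3,3]
def onp(u,v):
    d=R@T[:3,:3]@np.array([(u-cal['cx'])/cal['fx'],-(v-cal['cy'])/cal['fy'],-1]);p=e+d*((P0-e)@N/(d@N));return [round(1e3*float((p-P0)@Y),1),round(1e3*float(p[2]),1)]
for i in range(1,n):
    if st[i,4]>400:
        k=max(cv2.findContours((l==i).astype(np.uint8),0,1)[0],key=len);q=cv2.approxPolyDP(k,6,True)[:,0]
        print(st[i],c[i],q.tolist(),[onp(*x) for x in q] if len(q)<9 else '')
E
```

```text
[ 0.49825318 -0.29818607  0.11190157] [-1.137  0.285  2.147  1.27   1.249 -0.811] toolz [ 0.819  0.387 -0.423] toolx [0.384 0.178 0.906]
[  0 142  42  29 594] [ 14.83501684 152.16835017] [[0, 170], [41, 144], [10, 142], [0, 150]] [[195.3, 113.1], [157.8, 133.3], [176.4, 134.7], [186.0, 128.8]]
[  0 145  60  54 933] [ 23.40728832 169.30117899] [[59, 146], [2, 174], [0, 198]] [[147.3, 131.8], [195.9, 109.7], [209.9, 88.1]]
[   0  146   98   76 1819] [ 45.63056625 177.20120946] [[97, 149], [64, 148], [0, 206], [0, 221]] [[124.3, 129.6], [144.8, 130.4], [214.5, 80.2], [223.7, 64.4]]
[ 263  165   53  104 3298] [292.793208   221.58065494] [[315, 166], [294, 165], [264, 267], [304, 267]] [[-13.9, 116.6], [-0.1, 117.4], [23.6, 6.6], [-11.7, 6.8]]
```

Wedge_4's blue face measures heights 7–117 mm and widths that match its model, so its pose is confirmed to about 1 mm. Next: approach and grip.

Call:
step_arm:
  increments:
    - [[2, -3, -20], [0, 0, 0]]
    - [[1, -3, -20], [0, 0, 0]]
    - [[0, 0, -16], [0, 0, 0]]
    - [[10, 5, 0], [0, 0, 0]]
    - [[20, 9, 0], [0, 0, 0]]
    - [[24, 11, 0], [0, 0, 0]]
    - [[22, 10, 0], [0, 0, 0]]
    - [[0, 0, 0], [0, 0, 0]]

```text
time: 13.48
eef_pos: [0.5823, -0.2692, 0.0638]
tcp_rot: [0.821, 0.189, 0.527, -0.113]
contact_force: [-0.3, 0.3, 0.5]
opening: 0.999
finger_force: 0.0
```

Call:
step_arm:
  increments:
    - [[10, 4, 0], [0, 0, 0]]
    - [[8, 4, 0], [0, 0, 0]]
    - [[0, 0, 0], [0, 0, 0]]
    - [[0, 0, 0], [0, 0, 0]]

```text
time: 13.82
eef_pos: [0.5959, -0.2626, 0.0593]
tcp_rot: [0.822, 0.185, 0.526, -0.115]
contact_force: [-1.2, -0.7, -0.7]
opening: 1.001
finger_force: 0.0
```

```bash
python3 kin.py; python3 - <<'E'
from h import *
s,a=wrist('w8');hh=cv2.cvtColor(a,cv2.COLOR_RGB2HSV);m=cv2.inRange(hh,(98,110,15),(128,255,255))
n,l,st,c=cv2.connectedComponentsWithStats(m)
cal=cams.get_calibration('wrist');T=cal['T_tool_cam'];R=Ro.from_quat(s['tcp_rot']).as_matrix()
e0=s['eef_pos'];o=np.array([.616,-.252,0]);N=np.array([-.906,-.423,0]);print('TCP in wedge y,depth',(e0-o)@[-.4226,.906,0],.04-(e0-o)@N)
for i in range(1,n):
    if st[i,4]>400:
        k=max(cv2.findContours((l==i).astype(np.uint8),0,1)[0],key=len);print(st[i],cv2.approxPolyDP(k,6,True)[:,0].tolist())
E
```

```text
[ 0.59593433 -0.26262764  0.05930565] [-0.933  0.461  2.045  1.454  1.108 -0.87 ] toolz [ 0.822  0.383 -0.421] toolx [0.378 0.184 0.907]
TCP in wedge y,depth -0.001148891412752927 0.01732500533182121
[ 233  224   90  140 7947] [[322, 225], [277, 224], [234, 362], [300, 362]]
```

Call:
step_arm:
  increments:
    - [[0, 0, 0], [0, 0, 0]]
    - [[0, 0, 0], [0, 0, 0]]
    - [[0, 0, 0], [0, 0, 0]]
    - [[0, 0, 0], [0, 0, 0]]
    - [[0, 0, 0], [0, 0, 0]]
    - [[0, 0, 0], [0, 0, 0]]
  fingers: -1
  grip_force: 60

```text
time: 14.37
eef_pos: [0.5953, -0.2628, 0.0585]
tcp_rot: [0.822, 0.185, 0.526, -0.115]
contact_force: [-1.3, 0.3, 1.8]
opening: 0.376
finger_force: 55.6
```

Call:
step_arm:
  increments:
    - [[0, 0, 5], [0, 0, 0]]
    - [[0, 0, 10], [0, 0, 0]]
    - [[-2, -1, 15], [0, 0, 0]]
    - [[-4, -2, 15], [0, 0, 0]]
    - [[0, 0, 0], [0, 0, 0]]

```text
time: 14.78
eef_pos: [0.5904, -0.2673, 0.1071]
tcp_rot: [0.822, 0.186, 0.527, -0.113]
contact_force: [-0.4, -0.7, -0.7]
opening: 0.374
finger_force: 55.5
```

```bash
python3 kin.py; python3 - <<'E'
from h import *
s,a=wrist('w9');hh=cv2.cvtColor(a,cv2.COLOR_RGB2HSV);m=cv2.inRange(hh,(98,110,15),(128,255,255))
n,l,st,c=cv2.connectedComponentsWithStats(m)
for i in range(1,n):
    if st[i,4]>400:
        k=max(cv2.findContours((l==i).astype(np.uint8),0,1)[0],key=len);print(st[i],cv2.approxPolyDP(k,6,True)[:,0].tolist())
b=cams.read_camera('side');cv2.imwrite('pics/side9.png',b[...,::-1])
E
```

```text
[ 0.59039907 -0.26729683  0.10705951] [-0.947  0.36   2.06   1.407  1.128 -0.782] toolz [ 0.824  0.381 -0.419] toolx [0.376 0.187 0.908]
[  0 203  35  31 572] [[0, 233], [34, 207], [0, 203]]
[ 236  216   90  145 8153] [[325, 217], [281, 216], [236, 359], [303, 359]]
```

Call:
step_arm:
  increments:
    - [[-12, -5, 5], [0, 0, 0]]
    - [[-12, -5, 5], [-0.047, 0.102, 0]]
    - [[-12, -5, 5], [-0.047, 0.102, 0]]
    - [[-10, -5, 0], [-0.047, 0.102, 0]]
    - [[-10, -5, 0], [-0.047, 0.102, 0]]
    - [[-10, -5, 0], [-0.047, 0.102, 0]]
    - [[-10, -5, 0], [-0.047, 0.102, 0]]
    - [[-10, -4, 0], [-0.047, 0.102, 0]]

```text
time: 15.55
eef_pos: [0.5019, -0.3054, 0.1183]
tcp_rot: [0.962, 0.214, 0.167, -0.038]
contact_force: [0.3, -0.3, -1.3]
opening: 0.376
finger_force: 55.6
```

Call:
step_arm:
  increments:
    - [[-8, -2, 0], [-0.047, 0.102, 0]]
    - [[-4, 0, 0], [-0.047, 0.102, 0]]
    - [[0, 0, 0], [-0.047, 0.102, 0]]
    - [[0, 0, 0], [-0.047, 0.102, 0]]
    - [[0, 0, 0], [-0.047, 0.102, 0]]
    - [[0, 0, 0], [-0.047, 0.102, 0]]
    - [[0, 0, 0], [-0.047, 0.102, 0]]
    - [[0, 0, 0], [0, 0, 0]]

```text
time: 16.22
eef_pos: [0.4918, -0.3049, 0.1156]
tcp_rot: [0.952, 0.214, -0.214, 0.042]
contact_force: [-0.3, 0.2, -1.9]
opening: 0.377
finger_force: 55.9
```

Call:
step_arm:
  increments:
    - [[0, 0, 0], [0, 0, 0]]
    - [[0, 0, 0], [0, 0, 0]]

```text
time: 16.38
eef_pos: [0.4906, -0.3067, 0.1176]
tcp_rot: [0.953, 0.212, -0.212, 0.043]
contact_force: [0.7, 0.1, -1.0]
opening: 0.371
finger_force: 55.9
```

```bash
python3 kin.py; python3 - <<'E'
from h import *
s,a=wrist('w10')
# side view: wedge 4 blue upper edge height check by top & side centroids
for n in ('side','top'):
    b=cams.read_camera(n);np.save(f'pics/{n}10.npy',b);hh=cv2.cvtColor(b,cv2.COLOR_RGB2HSV);m=cv2.inRange(hh,(98,110,30),(128,255,255))
    nn,l,st,c=cv2.connectedComponentsWithStats(m)
    for i in range(1,nn):
        if st[i,4]>60 and 200<c[i][0]<420 and 130<c[i][1]<330:
            k=max(cv2.findContours((l==i).astype(np.uint8),0,1)[0],key=len);print(n,st[i],cv2.approxPolyDP(k,3,True)[:,0].tolist())
    x=b[90:240,270:470] if n=='side' else b[210:360,290:490]
    globals()[n]=cv2.resize(x,(400,300),interpolation=cv2.INTER_CUBIC)
cv2.imwrite('pics/v10.png',np.vstack([np.hstack([side,top]),cv2.resize(a,(800,600))[300:]])[...,::-1])
E
```

```text
[ 0.49056912 -0.30667814  0.11757634] [-0.58   0.357  1.753 -0.377  1.298  0.704] toolz [-0.385 -0.171 -0.907] toolx [ 0.82   0.386 -0.422]
side [344 128  19   8 116] [[344, 132], [362, 134], [358, 128]]
side [317 131  18   6  67] [[334, 135], [332, 131], [317, 134]]
side [281 230  54  13 443] [[281, 231], [284, 242], [334, 236], [332, 232]]
side [285 239  56  13 479] [[340, 251], [335, 239], [285, 245], [285, 249]]
side [287 252  57  14 520] [[287, 252], [289, 265], [343, 259], [341, 255]]
top [245 221  19  52 567] [[259, 221], [245, 225], [257, 272], [263, 270]]
top [236 226  19  52 560] [[241, 226], [236, 228], [239, 277], [254, 273]]
top [218 229  18  52 563] [[232, 229], [218, 233], [230, 280], [235, 279]]
```

Call:
step_arm:
  increments:
    - [[0, 0, -20], [0, 0, 0]]
    - [[0, 0, -30], [0, 0, 0]]
    - [[0, 0, -25], [0, 0, 0]]
    - [[0, 0, -10], [0, 0, 0]]
    - [[0, 0, -3], [0, 0, 0]]
    - [[0, 0, 0], [0, 0, 0]]

```text
time: 17.03
eef_pos: [0.4909, -0.3069, 0.0303]
tcp_rot: [0.953, 0.212, -0.212, 0.043]
contact_force: [0.3, -0.4, -0.7]
opening: 0.37
finger_force: 55.8
```

Call:
step_arm:
  increments:
    - [[0, 0, -2], [0, 0, 0]]
    - [[0, 0, -2], [0, 0, 0]]
    - [[0, 0, 0], [0, 0, 0]]

```text
time: 17.28
eef_pos: [0.4922, -0.3072, 0.0275]
tcp_rot: [0.953, 0.212, -0.211, 0.044]
contact_force: [-0.7, -0.4, -0.3]
opening: 0.376
finger_force: 55.8
```

Call:
step_arm:
  increments:
    - [[0, 0, -2], [0, 0, 0]]
    - [[0, 0, 0], [0, 0, 0]]

```text
time: 17.45
eef_pos: [0.4917, -0.3068, 0.0247]
tcp_rot: [0.953, 0.212, -0.211, 0.044]
contact_force: [-0.5, 0.3, 0.5]
opening: 0.376
finger_force: 56.1
```

```bash
python3 - <<'E'
from h import *
s,a=wrist('w11');print(s['eef_pos'],s['contact_force'])
R=Ro.from_quat(s['tcp_rot']).as_matrix()
hh=cv2.cvtColor(a,cv2.COLOR_RGB2HSV);m=cv2.inRange(hh,(98,110,15),(128,255,255))
n,l,st,c=cv2.connectedComponentsWithStats(m)
for i in range(1,n):
    if st[i,4]>400:
        W,q,p=edgefit((l==i).astype(np.uint8),s,.042);print(p.tolist(),q.round(4).tolist())
E
```

```text
[ 0.49173726 -0.30682153  0.02472239] [-0.53016513  0.30308007  0.54614031]
[[325, 217], [281, 216], [236, 358], [303, 358]] [[0.553, -0.2938], [0.5474, -0.2808], [0.4376, -0.305], [0.4536, -0.338]]
[[458, 345], [522, 369], [545, 419], [559, 419], [529, 345], [515, 344], [526, 338], [514, 314], [504, 320], [519, 364]] [[0.502, -0.4017], [0.4946, -0.4579], [0.4343, -0.5592], [0.4391, -0.5688], [0.5176, -0.4341], [0.5153, -0.4268], [0.5223, -0.4259], [0.5361, -0.4007], [0.5303, -0.4012], [0.4988, -0.4503]]
```

Call:
step_arm:
  increments:
    - [[0, 0, -1.5], [0, 0, 0]]
    - [[0, 0, 0], [0, 0, 0]]
    - [[0, 0, 0], [0, 0, 0]]

```text
time: 17.75
eef_pos: [0.4918, -0.3069, 0.0247]
tcp_rot: [0.953, 0.212, -0.212, 0.044]
contact_force: [-1.4, 1.0, 6.1]
opening: 0.374
finger_force: 55.8
```

Call:
step_arm:
  increments:
    - [[0, 0, -1], [0, 0, 0]]
    - [[0, 0, 0], [0, 0, 0]]
    - [[0, 0, 0], [0, 0, 0]]

```text
time: 18.0
eef_pos: [0.4918, -0.307, 0.0246]
tcp_rot: [0.953, 0.212, -0.213, 0.044]
contact_force: [-2.0, 3.2, 9.6]
opening: 0.377
finger_force: 55.8
```

Call:
step_arm:
  increments:
    - [[0, 0, -1], [0, 0, 0]]
    - [[0, 0, 0], [0, 0, 0]]
    - [[0, 0, 0], [0, 0, 0]]

```text
time: 18.25
eef_pos: [0.4918, -0.307, 0.0247]
tcp_rot: [0.953, 0.212, -0.213, 0.044]
contact_force: [-3.1, 4.9, 13.8]
opening: 0.372
finger_force: 55.7
```

Call:
step_arm:
  increments:
    - [[0, 0, 2], [0, 0, 0]]
    - [[0, 0, 0], [0, 0, 0]]
    - [[0, 0, 0], [0, 0, 0]]
    - [[0, 0, 0], [0, 0, 0]]
  fingers: 1

```text
time: 18.58
eef_pos: [0.4912, -0.3066, 0.0224]
tcp_rot: [0.953, 0.212, -0.212, 0.043]
contact_force: [0.1, 0.5, -0.7]
opening: 0.918
finger_force: 0.0
```

Call:
step_arm:
  increments:
    - [[3, 1, 20], [0, 0, 0]]
    - [[3, 1, 40], [0, 0, 0]]
    - [[0, 0, 40], [0.046, -0.098, 0]]
    - [[0, 0, 30], [0.046, -0.098, 0]]
    - [[0, 0, 0], [0.046, -0.098, 0]]
    - [[0, 0, 0], [0.046, -0.098, 0]]
    - [[0, 0, 0], [0, 0, 0]]
    - [[0, 0, 0], [0, 0, 0]]

```text
time: 19.25
eef_pos: [0.4962, -0.3051, 0.1525]
tcp_rot: [0.976, 0.217, -0.003, -0.003]
contact_force: [-0.8, -0.7, -0.9]
opening: 1.003
finger_force: 0.0
```

```bash
python3 kin.py; python3 - <<'E'
from h import *
s,a=wrist('w12')
hh=cv2.cvtColor(a,cv2.COLOR_RGB2HSV);m=cv2.inRange(hh,(98,110,30),(128,255,255))
n,l,st,c=cv2.connectedComponentsWithStats(m)
for i in range(1,n):
    if st[i,4]>600:
        W,q,p=edgefit((l==i).astype(np.uint8),s,.04);print(st[i],p.tolist(),q.round(4).tolist())
E
```

```text
[ 0.49624166 -0.30507549  0.15250959] [-0.725  0.167  1.869 -0.002  1.114  0.409] toolz [-0.008  0.005 -1.   ] toolx [ 0.906  0.424 -0.005]
[ 255  138   44  135 4205] [[297, 138], [279, 142], [255, 272], [298, 272]] [[0.55, -0.2922], [0.5417, -0.2813], [0.4331, -0.3092], [0.4489, -0.3426]]
```

Call:
step_arm:
  increments:
    - [[-2, -1, -36], [0, 0, 0.024]]
    - [[0, 0, -38], [0, 0, 0]]
    - [[0, 0, -30], [0, 0, 0]]
    - [[0, 0, -18], [0, 0, 0]]
    - [[0, 0, -5], [0, 0, 0]]
    - [[0, 0, 0], [0, 0, 0]]
    - [[0, 0, 0], [0, 0, 0]]

```text
time: 19.88
eef_pos: [0.4963, -0.3056, 0.026]
tcp_rot: [0.973, 0.23, -0.002, -0.003]
contact_force: [0.5, -0.4, 0.0]
opening: 1.001
finger_force: 0.0
```

Call:
step_arm:
  increments:
    - [[0, 0, 0], [0, 0, 0]]
    - [[0, 0, 0], [0, 0, 0]]
    - [[0, 0, 0], [0, 0, 0]]
    - [[0, 0, 0], [0, 0, 0]]
    - [[0, 0, 0], [0, 0, 0]]
    - [[0, 0, 0], [0, 0, 0]]
  fingers: -1

```text
time: 20.38
eef_pos: [0.4963, -0.3065, 0.0272]
tcp_rot: [0.973, 0.23, -0.001, -0.002]
contact_force: [0.1, 0.9, 3.3]
opening: 0.367
finger_force: 57.7
```

Call:
step_arm:
  increments:
    - [[0, 0, 5], [0, 0, 0]]
    - [[0, 0, 15], [0, 0, 0]]
    - [[0, 0, 30], [0, 0, 0]]
    - [[0, 0, 38], [0, 0, 0]]
    - [[0, 0, 10], [0, 0, 0]]
    - [[0, 0, 0], [0, 0, 0]]

```text
time: 20.88
eef_pos: [0.4974, -0.3074, 0.1282]
tcp_rot: [0.973, 0.23, 0.0, 0.0]
contact_force: [1.0, -0.4, -1.1]
opening: 0.366
finger_force: 57.6
```

Call:
step_arm:
  increments:
    - [[4, 20, 0], [0, 0, -0.02]]
    - [[6, 25, 0], [0, 0, -0.02]]
    - [[6, 26, 0], [0, 0, -0.02]]
    - [[6, 26, 0], [0, 0, -0.02]]
    - [[6, 26, 0], [0, 0, -0.02]]
    - [[6, 26, 0], [0, 0, -0.02]]
    - [[6, 26, 0], [0, 0, -0.02]]
    - [[6, 26, 0], [0, 0, -0.02]]

```text
time: 21.55
eef_pos: [0.5399, -0.1028, 0.1211]
tcp_rot: [0.989, 0.151, -0.004, -0.004]
contact_force: [0.1, -0.3, -0.3]
opening: 0.366
finger_force: 57.6
```

Call:
step_arm:
  increments:
    - [[6, 26, 0], [0, 0, -0.014]]
    - [[5, 20, 0], [0, 0, 0]]
    - [[0, 0, 0], [0, 0, 0]]
    - [[0, 0, 0], [0, 0, 0]]
    - [[0, 0, 0], [0, 0, 0]]

```text
time: 21.97
eef_pos: [0.5514, -0.0588, 0.1221]
tcp_rot: [0.989, 0.145, -0.003, -0.004]
contact_force: [0.2, -0.0, -0.7]
opening: 0.367
finger_force: 57.7
```

```bash
cat > trayfit.py <<'E'
from h import *
import sys
def run(name,dz):
    s,a=wrist(name);R=Ro.from_quat(s['tcp_rot']).as_matrix()
    print(s['eef_pos'].round(4),'head',np.degrees(np.arctan2(R[1,0],R[0,0])).round(2),s['contact_force'].round(1))
    t=np.array([.5404,-.0135]);th=np.radians(16.6);c,S=np.cos(th),np.sin(th);F=np.array([[c,S],[-S,c]])
    print('tcp tray',(F@(s['eef_pos'][:2]-t)*1e3).round(1))
    hh=cv2.cvtColor(a,cv2.COLOR_RGB2HSV);m=cv2.inRange(hh,(98,110,30),(128,255,255))
    n,l,st,ce=cv2.connectedComponentsWithStats(m)
    for i in range(1,n):
        if st[i,4]>600:
            k=(l==i).astype(np.uint8)
            for z in (.048,s['eef_pos'][2]+dz):
                W,q,p=edgefit(k,s,z);print(st[i],p.tolist(),round(z,3),[(F@(x-t)*1e3).round(1).tolist() for x in q])
    # red-brown rim
    m=cv2.inRange(hh,(3,120,60),(14,255,255));cv2.imwrite('pics/rim_%s.png'%name,m)
    return s,a
E
python3 -c "
from trayfit import *
run('w13',.0128)"
```

```text
[ 0.5514 -0.0588  0.1221] head 16.63 [ 0.2 -0.  -0.7]
tcp tray [ -2.4 -46.5]
[ 160  137   51  155 5660] [[176, 137], [160, 291], [210, 291], [198, 137]] 0.048 [[57.0, 20.7], [-56.0, 44.2], [-55.8, 6.9], [57.0, 6.7]]
[ 160  137   51  155 5660] [[176, 137], [160, 291], [210, 291], [198, 137]] 0.135 [[67.6, -6.7], [0.0, 7.4], [0.1, -14.9], [67.6, -15.0]]
[ 209  136   59  142 5667] [[267, 137], [209, 136], [218, 277], [243, 263]] 0.048 [[57.1, -37.0], [57.6, -0.3], [-43.9, 0.2], [-32.3, -18.6]]
[ 209  136   59  142 5667] [[267, 137], [209, 136], [218, 277], [243, 263]] 0.135 [[67.7, -41.2], [68.0, -19.2], [7.2, -18.9], [14.2, -30.1]]
[ 106  138   60  155 6061] [[106, 138], [131, 289], [150, 291], [165, 138]] 0.048 [[56.2, 65.3], [-54.4, 65.7], [-56.1, 51.7], [56.3, 27.7]]
[ 106  138   60  155 6061] [[106, 138], [131, 289], [150, 291], [165, 138]] 0.135 [[67.2, 20.0], [1.0, 20.3], [-0.0, 11.9], [67.2, -2.4]]
[  234   177    81   219 12035] [[314, 177], [278, 177], [235, 388], [308, 389]] 0.048 [[31.3, -67.6], [31.2, -43.9], [-149.7, -7.6], [-150.2, -68.7]]
[  234   177    81   219 12035] [[314, 177], [278, 177], [235, 388], [308, 389]] 0.135 [[52.2, -59.4], [52.2, -45.3], [-56.0, -23.6], [-56.3, -60.1]]
```

View pics/w13.png

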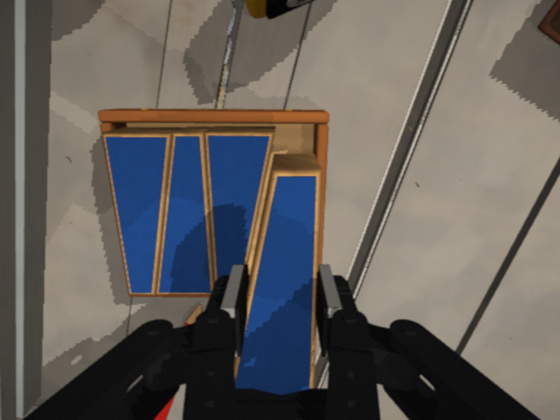

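Wrist view: the held wedge_4 is above the slot, with its thin end away, between wedge_3's sloping edge (267,137) and the right wall. The far rim corners are at (100,111) and (328,111).

```bash
python3 -c "
from h import *
s=readout.get_state();t=np.array([.5404,-.0135]);th=np.radians(16.6);c,S=np.cos(th),np.sin(th);F=np.array([[c,S],[-S,c]])
for p in wonz(s,[(100,111),(328.5,111),(315,126),(322,175)],.034)[:,:2]: print((F@(p-t)*1e3).round(1))"
```

```text
[72.2 73.1]
[ 72.3 -77.6]
[ 62.7 -69. ]
[ 29.3 -75.1]
```

Call:
step_arm:
  increments:
    - [[2.4, -1, -10], [0, 0, 0]]
    - [[0, 0, -20], [0, 0, 0]]
    - [[0, 0, -12], [0, 0, 0]]
    - [[0, 0, -4], [0, 0, 0]]
    - [[0, 0, 0], [0, 0, 0]]

```text
time: 22.43
eef_pos: [0.5533, -0.0598, 0.0755]
tcp_rot: [0.99, 0.144, -0.004, -0.004]
contact_force: [-0.8, -0.3, -1.9]
opening: 0.361
finger_force: 57.7
```

Call:
step_arm:
  increments:
    - [[0, 0, -4], [0, 0, 0]]
    - [[0, 0, -4], [0, 0, 0]]
    - [[0, 0, -2], [0, 0, 0]]
    - [[0, 0, 0], [0, 0, 0]]

```text
time: 22.77
eef_pos: [0.5548, -0.0596, 0.0677]
tcp_rot: [0.99, 0.144, -0.002, -0.003]
contact_force: [0.1, 0.8, -1.2]
opening: 0.366
finger_force: 57.7
```

```bash
python3 -c "
from trayfit import *
run('w14',.0128)"
```

```text
[ 0.5548 -0.0596  0.0677] head 16.62 [ 0.1  0.8 -1.2]
tcp tray [  0.6 -48.3]
[ 126  157   61  181 7585] [[168, 157], [138, 160], [126, 337], [152, 320], [186, 325]] 0.048 [[57.2, 6.6], [55.7, 21.4], [-49.2, 43.1], [-37.1, 26.2], [-40.5, 6.9]]
[ 126  157   61  181 7585] [[168, 157], [138, 160], [126, 337], [152, 320], [186, 325]] 0.081 [[63.0, -4.5], [61.8, 7.3], [-22.0, 24.6], [-12.4, 11.2], [-15.1, -4.3]]
[ 181  156   79  162 8011] [[259, 157], [181, 156], [197, 317], [239, 262]] 0.048 [[57.3, -37.4], [57.7, 0.3], [-34.9, 0.1], [0.5, -25.5]]
[ 181  156   79  162 8011] [[259, 157], [181, 156], [197, 317], [239, 262]] 0.081 [[63.0, -39.8], [63.4, -9.6], [-10.7, -9.8], [17.6, -30.2]]
[  47  158   79  191 9777] [[47, 158], [90, 347], [112, 348], [125, 158]] 0.048 [[56.6, 65.5], [-56.6, 65.7], [-57.2, 52.7], [56.6, 27.6]]
[  47  158   79  191 9777] [[47, 158], [90, 347], [112, 348], [125, 158]] 0.081 [[62.5, 42.6], [-28.0, 42.7], [-28.5, 32.3], [62.5, 12.2]]
[  234   177    81   219 12038] [[314, 177], [278, 177], [235, 388], [308, 389]] 0.048 [[47.4, -64.3], [47.4, -46.6], [-87.7, -19.4], [-88.2, -65.1]]
[  234   177    81   219 12038] [[314, 177], [278, 177], [235, 388], [308, 389]] 0.081 [[55.2, -61.3], [55.1, -47.1], [-52.8, -25.4], [-53.2, -61.9]]
```

Call:
step_arm:
  increments:
    - [[0, 0, -4], [0, 0, 0]]
    - [[0, 0, -4], [0, 0, 0]]
    - [[0, 0, -4], [0, 0, 0]]
    - [[0, 0, -2], [0, 0, 0]]
    - [[0, 0, 0], [0, 0, 0]]

```text
time: 23.23
eef_pos: [0.5542, -0.0595, 0.0529]
tcp_rot: [0.99, 0.144, -0.003, -0.004]
contact_force: [-0.6, 0.4, -1.3]
opening: 0.366
finger_force: 57.7
```

Call:
step_arm:
  increments:
    - [[0, 0, -2], [0, 0, 0]]
    - [[0, 0, -2], [0, 0, 0]]
    - [[0, 0, 0], [0, 0, 0]]

```text
time: 23.48
eef_pos: [0.5546, -0.0596, 0.0494]
tcp_rot: [0.99, 0.144, -0.002, -0.003]
contact_force: [-0.2, -0.5, -1.5]
opening: 0.366
finger_force: 57.7
```

Call:
step_arm:
  increments:
    - [[0, 0, -2], [0, 0, 0]]
    - [[0, 0, 0], [0, 0, 0]]

```text
time: 23.65
eef_pos: [0.5547, -0.0597, 0.0476]
tcp_rot: [0.99, 0.144, -0.002, -0.003]
contact_force: [0.7, 0.1, -0.4]
opening: 0.362
finger_force: 57.7
```

Wedge_4's underside is at 20 mm, inside the walls, with no lateral force. Release.

Call:
step_arm:
  increments:
    - [[0, 0, 0], [0, 0, 0]]
    - [[0, 0, 0], [0, 0, 0]]
    - [[0, 0, 0], [0, 0, 0]]
    - [[0, 0, 0], [0, 0, 0]]
  fingers: 0.2

```text
time: 23.98
eef_pos: [0.5551, -0.0598, 0.0482]
tcp_rot: [0.989, 0.144, -0.002, -0.003]
contact_force: [1.0, 0.3, 0.4]
opening: 0.602
finger_force: 0.0
```

Call:
step_arm:
  increments:
    - [[0, 0, 10], [0, 0, 0]]
    - [[0, 0, 30], [0, 0, 0]]
    - [[0, 0, 38], [0, 0, 0]]
    - [[0, 0, 0], [0, 0, 0]]
    - [[0, 0, 0], [0, 0, 0]]

```text
time: 24.4
eef_pos: [0.5572, -0.0603, 0.13]
tcp_rot: [0.989, 0.145, 0.002, -0.002]
contact_force: [-0.5, -0.3, 0.1]
opening: 0.598
finger_force: 0.0
```

```bash
python3 -c "
from trayfit import *
run('w15',-.074)"
```

```text
[ 0.5572 -0.0603  0.13  ] head 16.62 [-0.5 -0.3  0.1]
tcp tray [  2.8 -49.7]
[ 159  145   48  149 5010] [[195, 145], [175, 145], [159, 293], [187, 293], [206, 275]] 0.048 [[56.7, 7.5], [56.7, 20.7], [-56.3, 44.5], [-56.2, 22.9], [-40.5, 7.1]]
[ 159  145   48  149 5010] [[195, 145], [175, 145], [159, 293], [187, 293], [206, 275]] 0.056 [[57.8, 5.5], [57.8, 18.2], [-51.2, 41.2], [-51.1, 20.3], [-36.0, 5.1]]
[ 206  145   57  149 5342] [[262, 145], [206, 145], [214, 266], [225, 269], [227, 293]] 0.048 [[56.8, -36.9], [56.7, 0.2], [-32.9, 0.6], [-35.4, -7.5], [-56.2, -7.9]]
[ 206  145   57  149 5342] [[262, 145], [206, 145], [214, 266], [225, 269], [227, 293]] 0.056 [[57.9, -37.3], [57.8, -1.6], [-28.6, -1.2], [-31.0, -9.0], [-51.1, -9.4]]
[ 108  146   57  148 5584] [[108, 146], [131, 290], [149, 293], [164, 146]] 0.048 [[56.0, 65.3], [-53.7, 65.7], [-56.3, 52.2], [56.1, 28.1]]
[ 108  146   57  148 5584] [[108, 146], [131, 290], [149, 293], [164, 146]] 0.056 [[57.1, 61.2], [-48.6, 61.6], [-51.2, 48.6], [57.2, 25.3]]
[ 246  149   58  148 5190] [[303, 150], [282, 149], [247, 295], [294, 296]] 0.048 [[53.5, -64.1], [54.2, -50.1], [-57.9, -23.3], [-58.7, -59.6]]
[ 246  149   58  148 5190] [[303, 150], [282, 149], [247, 295], [294, 296]] 0.056 [[54.7, -63.6], [55.4, -50.1], [-52.8, -24.2], [-53.5, -59.3]]
```

Wedge_4 dropped in at the same height as the others. I'll press it down with the shut fingers to confirm it is seated.

Call:
step_arm:
  increments:
    - [[-2, 0, 0], [0, 0, 0]]
    - [[0, 0, 0], [0, 0, 0]]
    - [[0, 0, 0], [0, 0, 0]]
    - [[0, 0, -20], [0, 0, 0]]
    - [[0, 0, -30], [0, 0, 0]]
    - [[0, 0, -20], [0, 0, 0]]
    - [[0, 0, -5], [0, 0, 0]]
    - [[0, 0, 0], [0, 0, 0]]
  fingers: -1

```text
time: 25.12
eef_pos: [0.5513, -0.0593, 0.0492]
tcp_rot: [0.989, 0.144, -0.004, -0.004]
contact_force: [-0.1, -0.2, 0.6]
opening: -0.002
finger_force: 0.0
```

Call:
step_arm:
  increments:
    - [[0, 0, -3], [0, 0, 0]]
    - [[0, 0, -2], [0, 0, 0]]
    - [[0, 0, -2], [0, 0, 0]]
    - [[0, 0, 0], [0, 0, 0]]

```text
time: 25.45
eef_pos: [0.5529, -0.0598, 0.0479]
tcp_rot: [0.989, 0.145, -0.004, -0.004]
contact_force: [-11.0, 2.2, 22.9]
opening: 0.001
finger_force: 11.5
```

Call:
step_arm:
  increments:
    - [[0, 0, -2], [0, 0, 0]]
    - [[0, 0, 0], [0, 0, 0]]
    - [[0, 0, 0], [0, 0, 0]]

```text
time: 25.7
eef_pos: [0.553, -0.0598, 0.0479]
tcp_rot: [0.989, 0.145, -0.004, -0.004]
contact_force: [-16.7, 3.0, 32.8]
opening: 0.003
finger_force: 16.5
```

Call:
step_arm:
  increments:
    - [[0, 0, 12], [0, 0, 0]]
    - [[0, 0, 10], [0, 0, 0]]
    - [[-5, 17, 0], [0, 0, 0]]
    - [[-5, 16, 0], [0, 0, 0]]
    - [[0, 0, 0], [0, 0, 0]]
    - [[0, 0, -10], [0, 0, 0]]
    - [[0, 0, -5], [0, 0, 0]]
    - [[0, 0, 0], [0, 0, 0]]

```text
time: 26.37
eef_pos: [0.543, -0.0273, 0.0482]
tcp_rot: [0.99, 0.144, -0.002, -0.003]
contact_force: [0.4, 0.4, -0.7]
opening: -0.001
finger_force: 0.0
```

Call:
step_arm:
  increments:
    - [[0, 0, -3], [0, 0, 0]]
    - [[0, 0, -2], [0, 0, 0]]
    - [[0, 0, 0], [0, 0, 0]]

```text
time: 26.62
eef_pos: [0.5432, -0.0274, 0.0479]
tcp_rot: [0.989, 0.144, -0.004, -0.004]
contact_force: [-12.4, 2.0, 28.5]
opening: -0.003
finger_force: 14.1
```

Both tops sit at 48 mm, so the wedges are seated. I'll lift clear, check once more, and hand in.

Call:
step_arm:
  increments:
    - [[0, 0, 15], [0, 0, 0]]
    - [[0, 0, 40], [0, 0, 0]]
    - [[0, 0, 40], [0, 0, 0]]
    - [[0, 0, 0], [0, 0, 0]]
    - [[0, 0, 0], [0, 0, 0]]
    - [[0, 0, 0], [0, 0, 0]]

```text
time: 27.12
eef_pos: [0.5426, -0.0271, 0.1379]
tcp_rot: [0.99, 0.144, -0.002, -0.003]
contact_force: [0.1, -0.1, -0.4]
opening: 0.0
finger_force: 0.0
```

```bash
python3 -c "
from trayfit import *
run('w16',-.08)
from plant import sign_off
print(sign_off())"
```

```text
[ 0.5426 -0.0271  0.1379] head 16.58 [ 0.1 -0.1 -0.4]
tcp tray [ -1.8 -13.7]
[ 262  135   55  141 5103] [[316, 135], [262, 135], [264, 275], [267, 263], [286, 262]] 0.048 [[57.3, -36.7], [57.2, -0.2], [-50.4, 0.3], [-39.9, -2.2], [-39.0, -16.9]]
[ 262  135   55  141 5103] [[316, 135], [262, 135], [264, 275], [267, 263], [286, 262]] 0.058 [[58.4, -35.8], [58.4, -0.8], [-44.7, -0.4], [-34.6, -2.8], [-33.7, -16.8]]
[ 166  136   56  147 5379] [[166, 136], [181, 280], [198, 282], [221, 137]] 0.048 [[56.5, 65.1], [-55.1, 65.9], [-56.9, 52.6], [55.9, 27.7]]
[ 166  136   56  147 5379] [[166, 136], [181, 280], [198, 282], [221, 137]] 0.058 [[57.7, 61.7], [-49.2, 62.4], [-50.9, 49.7], [57.1, 25.9]]
[ 208  136   48  147 5001] [[231, 136], [208, 281], [250, 282], [252, 141]] 0.048 [[56.6, 20.9], [-56.0, 44.6], [-56.7, 11.4], [53.2, 6.7]]
[ 208  136   48  147 5001] [[231, 136], [208, 281], [250, 282], [252, 141]] 0.058 [[57.7, 19.4], [-50.0, 42.1], [-50.7, 10.3], [54.5, 5.8]]
[ 297  139   60  147 4871] [[356, 140], [334, 144], [297, 269], [312, 284], [340, 285]] 0.048 [[54.0, -64.0], [51.3, -49.2], [-45.0, -25.5], [-58.3, -37.6], [-59.2, -59.7]]
[ 297  139   60  147 4871] [[356, 140], [334, 144], [297, 269], [312, 284], [340, 285]] 0.058 [[55.2, -61.9], [52.7, -47.7], [-39.5, -25.0], [-52.3, -36.6], [-53.0, -57.8]]
the job is handed in; nothing more can be done
None
```

The job is handed in at about 27 s, with all four wedges lying in the tray alternately head to tail, blue faces up; the two I placed pressed down to 48 mm, their full seated height, but the hand-in gave no pass or fail result.

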